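Set out the awards on the desk display board

ROBOT

A 6-joint arm with a two-finger parallel gripper is mounted at the origin on the work surface. World frame = base frame: x ahead of the robot, y to its left, z up, the work surface at z = 0. Lengths are in m, angles in rad, forces in N, time in s.
With the tool pointing down it reaches from about 0.25 to 0.775 m from the base axis. Payload 4 kg.
Tool frame: the origin (TCP) lies between the finger pads; the fingertips stand 14 mm ahead of it and the grasp point (between the pads) lies 5 mm behind it (nose_length is the distance from the TCP to the fingertips, in m); z points along the fingers, y is the line along which they close (so a half turn about z gives the same grasp; the last joint's range is limited). The gripper opens to 94 mm and grips with 3 to 60 N. Pads are 16 mm wide; open, the fingers measure 119 mm over their backs; the gripper's body (75 mm by 177 mm) begins 78 mm behind the grasp point.
Start: joints at [-1.381, 0.087, 1.371, -0, 1.684, -0.103], TCP at [0.159, -0.527, 0.22] pointing down, gripper open.
Joint ranges: [-3.1, 3.1], [-0.76, 2.03], [0.27, 2.55], [-1.08, 4.22], [0.17, 2.65], [-2.57, 2.57]. Speed limits (rad/s): [2.79, 2.79, 3.14, 3.14, 3.14, 3.14].

INTERFACE

Orientations are given as [roll, pitch, yaw] about the fixed x, y, z axes, in that order (R = Rz(yaw) Ry(pitch) Rx(roll)).
In Python, from bench import * gives the robot as it stands.
- The arm moves only by the tool move_arm, never from a script. Its argument "steps" is one flat list of numbers, 7 for each row, row after row: the turn, a rotation vector about the world's x, y, z in rad, then the shift along the world's x, y, z in m, then the opening, from 0 (shut) to 1 (fully open). A call has 1 to 12 rows; each row is the pose to reach, as a shift and turn from the pose commanded when the call began; what a row does not reach only later rows make up. A row lasts 1/10 s, in which the tool goes at most 50 mm and 8.59 degrees, less where a joint would pass 70% of its speed; a pose out of reach is approached as far as the arm can. A call with a gripper value outside its range is refused whole. The fingers move at their own pace and stop on an object; the grip force is fixed at half the most. Time passes only in rows, so rows that repeat a pose let the fingers close. It gives the time, the measured TCP pose, the force, the opening and the grip force at its end, in the units of the state.
- get_obs(): the state, without advancing time (a new reading comes with each control period).
- snapshot(name): name is "side" or "top"; returns (picture, depth): 420x560x3 uint8, red, green, blue; 420x560 float32, m along the optical axis (not along the pixel's ray), 0 where there is no reading.
- camera_model(name): a dict with "fx", "fy", "cx", "cy" (pixels), "rvec" (rotation vector, rad) and "tvec" (3), from world to camera coordinates, as OpenCV has them. Camera axes: x right, y down, z forward; pixel columns grow to the right and rows downward; lengths in m; the calibration is good to about 2 mm. A picture is of the moment at which its call begins. camera_model takes no time and is no camera call.
- close_job(): hands the job in; it is judged then, once.
Trained networks look in the newest picture that a camera, given by its name, has taken for a name from the list of things; names that differ only in an ending like _2 or _b are one class to them, and where a whole thing is asked for, a point or a joint stands for the part that bears it (a point fixed in the world has none). Each returns a list of dicts, best first, with "score" (0 to 1); they miss things now and then, are a little off and sometimes report something else, mostly with a low value. They report only what shows in the picture. A call takes as long as a camera call. They do not tell look-alikes from the thing itself.
- silhouettes(camera, target): "pixels" (420x560 bool, what is visible of it) and "uv" ([column, row] in pixels, amid what is visible of it).
- spot_point(camera, target): "uv" ([column, row] in pixels: a listed point, or the origin of a listed thing).
The state is a dict: "time": time; "joint_positions": joint angles; "qvel": joint speeds; "joint_torque": joint torques, N m; "tool_pos": TCP position; "ee_rot": TCP orientation; "wrist_force": force on the tool from outside, world axes, zero at the start; "wrist_torque": the same for the moment, N m; "width": finger opening in m; "finger_force": force on a finger pad.
Only numpy, scipy, OpenCV 4.12 (cv2) and the standard library are available. Lean on these libraries where they do the work, as an engineer would, in place of code of your own. Each camera call takes 0.05 s, during which the arm holds its last target. There are 200 camera calls.

TASK

Set out the awards on the black display board: the wooden riser block in the middle of the board with its long side along the board, and the trophy cup standing on the middle of the riser. Stand the larger medallion on the board's end nearer the water jug and the smaller one on the end nearer the speaker, each in the middle of the bare stretch between the riser and that end, halfway across the board's depth and with its disc parallel to the board's long edges. Keep cup and medallions upright all the while, and leave the remote, the pink cup and the bowl where they are.

Things in the scene. Friction and masses are not known exactly. Their poses are not given: they have to be found in the camera images.
- board: black display board lying on the desk, fixed: 120 mm deep (its x) by 400 mm long (its y), 12 mm thick, with a pale wooden strip along its front edge, which faces the robot (-x). Origin: centre of its underside; z up (top face at z = 12 mm).
- jug: clear round water jug with a white lid and one handle, 105 mm across, 212 mm tall, stands a little beyond and behind one end of the board; cannot be moved. Landmark only. Origin: centre of its underside; z up.
- speaker: white smart speaker, oval in plan, 100 by 170 mm, 130 mm tall, dark top with a white power adapter lying on it (190 mm tall with it), stands a little beyond and behind the other end of the board; cannot be moved. Landmark only. Origin: centre of its underside; z up.
- riser: plain brown wooden block, 56 mm (its x) by 84 mm (its y), 38 mm high, loose, about 0.14 kg. Origin: centre of its underside; z up.
- cup: brass trophy cup, 92 mm tall, about 0.22 kg: round foot 48 mm across, thin stem, bowl of 54 mm outer diameter with straight walls from 62 mm up to the rim at 92 mm, and two small handles on its +y and -y sides (86 mm over the handles), so grip the bowl across its x. Origin: centre of its underside; z up.
- big_medallion: the larger of two alike round medallions, about 0.13 kg: upright pale green disc 84 mm across and 12 mm thick (thickness along its x) with a violet and brass centre on both faces, fixed on a dark foot 38 mm (x) by 60 mm (y), 14 mm high; top of the disc at 95 mm. Front and back are alike. Origin: centre of its underside; z up.
- small_medallion: the smaller medallion, about 0.08 kg: same look, disc 54 mm across and 12 mm thick (along its x), foot 34 mm (x) by 42 mm (y), 14 mm high; top of the disc at 65 mm. Origin: centre of its underside; z up.
- remote: white remote control with grey keys, lying flat, 130 mm (its x) by 42 mm, 18 mm thick; loose, to be left alone. Origin: centre of its underside; z up.
- tumbler: pink drinking cup without handle, 68 mm across the rim, 85 mm tall; loose, to be left alone. Origin: centre of its underside; z up.
- bowl: blue round bowl, 104 mm across, 50 mm tall; loose, to be left alone. Origin: centre of its underside; z up.
Not all that is in view belongs to the job. Leave any red or turquoise look-alike of the riser alone.

How it is judged:
At the end, for the whole second after the job is handed in: Riser on the board within 15 mm of its middle, 0.2 rad; cup within 12 mm of the riser's centre; medallions 121 mm from the middle (18 mm along, 15 mm across, 0.25 rad), larger to the jug's side; all upright, at rest; remote, pink cup, bowl within 25 mm of their starts (x of riser in the frame of board between -0.015 and 0.015 m and y of riser in the frame of board between -0.015 and 0.015 m and z of riser in the frame of board between 0.008 and 0.016 m and angle between the y axis of riser and the y axis of board, either way round below 0.2 rad and horizontal distance between cup and riser below 0.012 m and z of cup in the frame of riser between 0.034 and 0.042 m and x of big_medallion in the frame of board between -0.015 and 0.015 m and z of big_medallion in the frame of board between 0.008 and 0.016 m and angle between the y axis of each of big_medallion, small_medallion and the y axis of board, either way round below 0.25 rad and x of small_medallion in the frame of board between -0.015 and 0.015 m and z of small_medallion in the frame of board between 0.008 and 0.016 m and ((y of jug in the frame of board above 0 m and y of big_medallion in the frame of board between 0.103 and 0.139 m and y of small_medallion in the frame of board between -0.139 and -0.103 m) or (y of jug in the frame of board below 0 m and y of big_medallion in the frame of board between -0.139 and -0.103 m and y of small_medallion in the frame of board between 0.103 and 0.139 m)) and angle between each of riser, cup, big_medallion, small_medallion's own z axis and vertical below 0.1 rad and linear speed of each of riser, cup, big_medallion, small_medallion below 0.02 m/s and angular speed of each of riser, cup, big_medallion, small_medallion below 0.2 rad/s and distance of each of remote, tumbler, bowl from where it was at the start of the episode below 0.025 m); the robot touches nothing.
It fails at once if the trophy cup or a medallion is tipped over (more than 0.6 rad) (angle between any of cup, big_medallion, small_medallion's own z axis and vertical above 0.6 rad).
It fails at once if the remote, the pink cup or the bowl is pushed more than 25 mm (distance of any of remote, tumbler, bowl from where it was at the start of the episode above 0.025 m).
It also fails if it takes over 128 s, if anything falls off the work surface, if the arm or the gripper's body presses on something with over 40 N, if the wrist force passes 120 N, or if a joint passes its speed limit or range.

## Working session

There is one attempt and no reset: what is moved stays moved. The work goes in short steps, Python scripts to look and compute and a tool call to move; the robot and the scene stay as the last step left them, time stands still between calls to the robot, and variables do not carry over. Pictures are saved under pics/ and viewed, at most 14 in all, crops included, and the job is handed in when it is done.

Besides the shell and the picture viewer there is one more tool, called after "Call:" as name(argument=value, ...) on one line, values as JSON. move_arm: Moves the arm, as the interface text tells. Its arguments: {"type":"object","properties":{"steps":{"type":"array"}},"required":["steps"]}

```bash
mkdir -p pics; ls; cat > h.py <<'E'
from bench import *
import numpy as np, cv2
def cam(n):
    c=camera_model(n);R=cv2.Rodrigues(np.array(c['rvec'],float))[0];return c,R,np.array(c['tvec'],float).ravel()
def cloud(n,depth):
    c,R,t=cam(n);v,u=np.mgrid[:420,:560]
    P=np.stack([(u-c['cx'])/c['fx']*depth,(v-c['cy'])/c['fy']*depth,depth],-1)
    return (P-t)@R
def save(n,img): cv2.imwrite('pics/'+n+'.png',img[:,:,::-1])
E
python3 - <<'E'
from h import *
for n in('top','side'):
    p,d=snapshot(n);save(n+'0',p);np.savez(f'{n}0.npz',p=p,d=d)
    c,R,t=cam(n);print(n,-R.T@t,R[2])
    W=cloud(n,d)
    for k in ['board','jug','speaker','riser','cup','big_medallion','small_medallion','remote','tumbler','bowl']:
        for s in silhouettes(n,k)[:4]:
            m=s['pixels']&(d>0);q=W[m]
            print(k,round(s['score'],2),np.round(s['uv']),m.sum(),np.round(np.median(q,0),3) if len(q) else '',np.round(np.percentile(q,[2],0),3) if len(q) else '',np.round(np.percentile(q,[98],0),3)if len(q) else '')
print(get_obs()['ee_rot'],get_obs()['time'])
E
```

```text
pics
top [0.35234193 0.00472434 1.13791498] [ 1.38003522e-01  4.55419047e-04 -9.90431633e-01]
board 0.59 [298. 172.] 8223 [ 0.61  -0.03   0.013] [[ 0.553 -0.22   0.008]] [[0.669 0.163 0.017]]
jug 0.73 [453. 112.] 3991 [ 0.699 -0.341  0.211] [[ 0.661 -0.404  0.019]] [[ 0.795 -0.31   0.216]]
jug 0.69 [281. 248.] 711 [0.433 0.007 0.021] [[ 0.4   -0.024  0.003]] [[0.459 0.037 0.089]]
speaker 0.6 [124. 122.] 4194 [0.688 0.349 0.131] [[0.655 0.282 0.017]] [[0.752 0.439 0.179]]
riser 0.94 [461. 289.] 1002 [ 0.332 -0.402  0.039] [[ 0.302 -0.446  0.013]] [[ 0.363 -0.364  0.043]]
riser 0.89 [408. 247.] 982 [ 0.436 -0.272  0.039] [[ 0.403 -0.314  0.009]] [[ 0.469 -0.23   0.043]]
riser 0.85 [390. 313.] 1079 [ 0.276 -0.233  0.039] [[ 0.236 -0.277  0.   ]] [[ 0.314 -0.191  0.043]]
cup 0.73 [223. 242.] 573 [0.439 0.133 0.06 ] [[0.414 0.104 0.002]] [[0.462 0.167 0.095]]
big_medallion 0.97 [454. 240.] 528 [ 0.449 -0.385  0.019] [[ 0.428 -0.438  0.002]] [[ 0.473 -0.354  0.097]]
small_medallion 0.74 [122. 123.] 4281 [0.688 0.35  0.131] [[0.655 0.282 0.012]] [[0.753 0.441 0.179]]
small_medallion 0.55 [1
[... 1546 characters left out ...]
6. 310.] 490 [0.46  0.396 0.03 ] [[0.447 0.361 0.   ]] [[0.482 0.412 0.065]]
small_medallion 0.29 [291. 222.] 662 [0.439 0.141 0.069] [[0.414 0.106 0.003]] [[0.462 0.168 0.093]]
remote 0.76 [287. 277.] 996 [0.423 0.282 0.018] [[0.363 0.251 0.   ]] [[0.487 0.299 0.021]]
tumbler 0.78 [307. 196.] 687 [0.425 0.024 0.063] [[ 0.399 -0.027  0.003]] [[0.458 0.04  0.087]]
bowl 0.77 [311. 173.] 552 [ 0.437 -0.169  0.035] [[ 0.39  -0.192  0.009]] [[ 0.48  -0.096  0.051]]
bowl 0.58 [240. 204.] 3451 [0.61  0.016 0.012] [[ 0.553 -0.218  0.003]] [[0.67  0.17  0.015]]
bowl 0.22 [150. 270.] 5088 [0.683 0.408 0.121] [[0.655 0.297 0.011]] [[0.749 0.449 0.178]]
[3.14146198e+00 6.01557073e-06 2.92799839e-01] 1.1
```

View pics/top0.png

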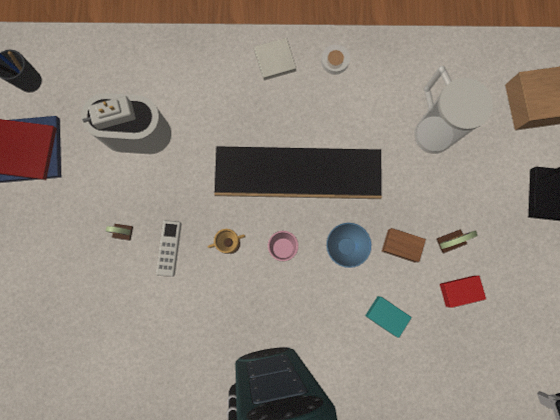

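```bash
python3 - <<'E'
from h import *
z=np.load('side0.npz');c=cv2.resize(z['p'][110:240,200:420],None,fx=3.6,fy=3.6,interpolation=cv2.INTER_CUBIC);save('side_crop',c)
z=np.load('top0.npz');c=cv2.resize(z['p'][200:350,360:500],None,fx=4,fy=4,interpolation=cv2.INTER_CUBIC);save('top_crop',c)
E
```

```text
(no output)
```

View pics/top_crop.png

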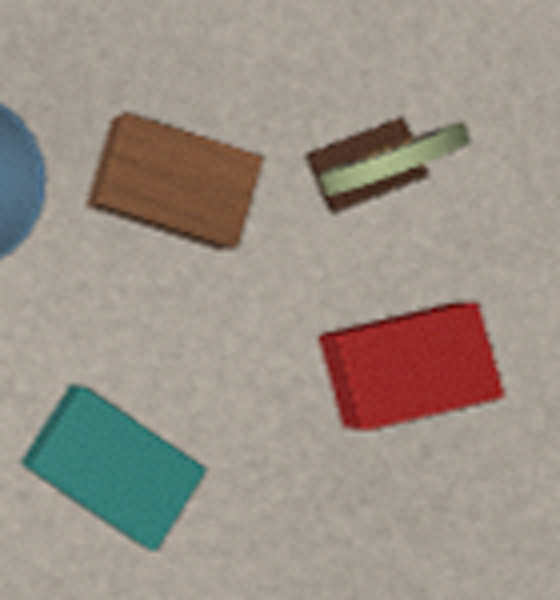

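View pics/side0.png

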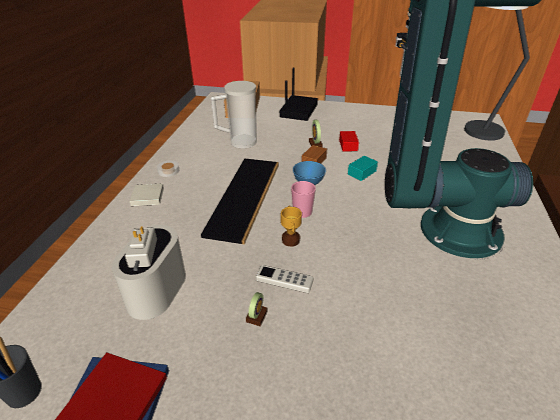

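Riser candidates in the top view are brown (408,247), red (461,289) and turquoise (390,313). The plain brown one is the riser, and the crop confirms it. The big medallion is at (454,240), the small one at (121,230), the cup at (227,241), the jug on the -y side and the speaker on the +y side. Next I measure exact poses.

```bash
cat > meas.py <<'E'
from h import *
def rect(q):
    r=cv2.minAreaRect((q[:,:2]*1000).astype(np.float32));b=cv2.boxPoints(r)
    e=[b[1]-b[0],b[2]-b[1]];l=max(e,key=np.linalg.norm)
    a=np.degrees(np.arctan2(-l[0],l[1])); a=(a+90)%180-90   # yaw: long axis from +y
    return np.round(r[0],1),np.round(r[1],1),round(float(a),1)
def near(W,d,x,y,r,z0,z1):
    m=(d>0)&(np.hypot(W[...,0]-x,W[...,1]-y)<r)&(W[...,2]>z0)&(W[...,2]<z1);return W[m]
def pca(q):
    c=q[:,:2].mean(0);w,v=np.linalg.eigh(np.cov(q[:,:2].T));l=v[:,1];a=np.degrees(np.arctan2(-l[0],l[1]));return np.round(c*1000,1),round((a+90)%180-90,1),np.round(np.sqrt(w)*1000,1)
E
python3 - <<'E'
from meas import *
for n in('top','side'):
    z=np.load(n+'0.npz');d=z['d'];p=z['p'].astype(int);W=cloud(n,d);print(n)
    s=[s for s in silhouettes(n,'board')][0]['pixels']
    q=W[s&(d>0)&(abs(W[...,2]-.012)<.004)];print('board',rect(q),pca(q))
    q=near(W,d,.436,-.272,.06,.034,.045);q=q[q[:,1]<-.2];print('riser',rect(q),pca(q),np.median(q[:,2]))
    for k,x,y,h in(('big',.449,-.385,.095),('small',.461,.385,.065)):
        q=near(W,d,x,y,.07,.022,.11);q=q[q[:,1]<-.34] if k=='big' else q;print(k,'disc',len(q),pca(q),rect(q))
        q=near(W,d,x,y,.07,.011,.018);q=q[q[:,1]<-.34] if k=='big' else q;print(k,'foot',len(q),pca(q),rect(q))
    q=near(W,d,.439,.138,.06,.084,.1);print('cuprim',len(q),pca(q),rect(q),q[:,:2].min(0),q[:,:2].max(0))
    q=near(W,d,.439,.138,.06,.05,.1);print('cup',len(q),pca(q),rect(q))
    for k in['tumbler','bowl','remote']:
        pass
z=np.load('top0.npz');p=z['p']
a=cv2.resize(p[210:260,90:250],None,fx=5,fy=5,interpolation=cv2.INTER_CUBIC);save('cupcrop',a)
E
```

```text
top
board (array([612.4, -28.1]), array([399.5, 121.5]), -0.6) (array([611.1, -29.3]), np.float64(-0.4), array([ 34.7, 115. ]))
riser (array([ 437.4, -274.5]), array([83.8, 56.5]), -18.2) (array([ 437.2, -274. ]), np.float64(-17.2), array([16.2, 24.2])) 0.038943979459505416
big disc 261 (array([ 446.8, -382.2]), np.float64(22.5), array([ 4. , 22.1])) (array([ 448.9, -389. ]), array([13. , 81.3]), 21.8)
big foot 215 (array([ 450.4, -390.1]), np.float64(16.4), array([13.7, 17.8])) (array([ 449. , -391.1]), array([38. , 61.2]), 21.3)
small disc 151 (array([462.4, 380.8]), np.float64(-6.4), array([ 4. , 14.2])) (array([463.8, 384.8]), array([50.2, 14.1]), -7.0)
small foot 131 (array([462.3, 384.7]), np.float64(26.5), array([11.9, 12.8])) (array([463.9, 386. ]), array([41.6, 33.6]), -8.4)
cuprim 181 (array([438.5, 131.6]), np.float64(12.9), array([16.1, 21.1])) (array([438.9, 131.4]), array([53.1, 64.1]), 56.6) [0.4118865  0.09265725] [0.46428681 0.1711731 ]
cup 444 (array([439.9, 133.1]), np.float64(12.4), array([14.6, 18.2])) (array([438.8, 131. ]), array([66.7, 53.2]), -20.6)
side
boar
[... 382 characters left out ...]
 90.3]), 23.5)
big foot 54 (array([ 450.4, -384.9]), np.float64(46.1), array([ 9.2, 19.1])) (array([ 449.8, -391.8]), array([36.9, 60.7]), 22.6)
small disc 269 (array([462.5, 393. ]), np.float64(-12.2), array([ 3.9, 14.5])) (array([464. , 386.6]), array([54.2, 13.9]), -7.7)
small foot 141 (array([458.5, 392.1]), np.float64(-30.8), array([ 7.9, 14.1])) (array([464.4, 385.7]), array([44.2, 34.2]), -7.5)
cuprim 158 (array([438.2, 133.5]), np.float64(11.5), array([15. , 20.3])) (array([439.6, 132. ]), array([58.8, 52.4]), -22.6) [0.41307819 0.095321  ] [0.46427265 0.16918892]
cup 433 (array([438.6, 133.4]), np.float64(11.6), array([13.9, 21.8])) (array([440.4, 130.2]), array([54. , 71.3]), 55.4)
```

View pics/cupcrop.png

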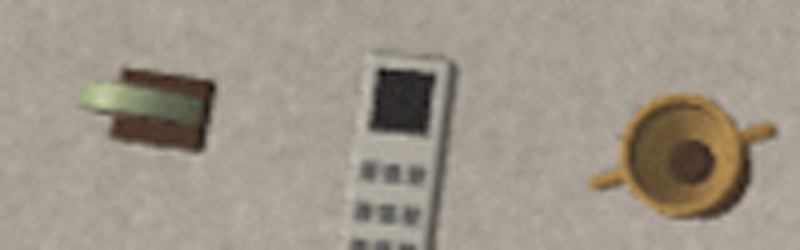

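Measured poses:

| Thing | Position (mm) | Yaw (°) |
|---|---|---|
| board | (612.4, -28.7) | -0.55 |
| riser | (437.3, -274.3) | -17.6 |
| cup | (438.7, 131.5) | about 17 |
| big medallion | (449, -390.5) | 22 |
| small medallion | (464, 385.8) | -7.6 |

I start with the riser.

Call:
move_arm(steps=[0, 0, 0.12, 0.03, 0.03, 0, 1, 0, 0, 0.25, 0.065, 0.06, 0, 1, 0, 0, 0.38, 0.1, 0.09, 0, 1, 0, 0, 0.51, 0.135, 0.122, 0, 1, 0, 0, 0.64, 0.17, 0.155, 0, 1, 0, 0, 0.76, 0.205, 0.186, 0, 1, 0, 0, 0.87, 0.24, 0.218, 0, 1, 0, 0, 0.972, 0.265, 0.24, 0, 1, 0, 0, 0.972, 0.278, 0.2527, 0, 1, 0, 0, 0.972, 0.278, 0.2527, -0.05, 1, 0, 0, 0.972, 0.278, 0.2527, -0.09, 1, 0, 0, 0.972, 0.278, 0.2527, -0.09, 1])

```text
time: 2.4
tool_pos: [0.4332, -0.2707, 0.1228]
ee_rot: [-3.129, -0.005, 1.265]
wrist_force: [-0.6, 0.8, -0.3]
width: 0.094
finger_force: 0.0
```

Call:
move_arm(steps=[0, 0, 0, 0, 0, 0, 1, 0, 0, 0, 0, 0, 0, 1, 0, 0, 0, 0, 0, 0, 1])

```text
time: 2.7
tool_pos: [0.4381, -0.2753, 0.1327]
ee_rot: [3.136, 0.002, 1.264]
wrist_force: [-0.8, -0.2, -0.1]
width: 0.0942
finger_force: 0.0
```

Call:
move_arm(steps=[0, 0, 0, 0, 0, -0.02, 1, 0, 0, 0, 0, 0, -0.04, 1, 0, 0, 0, 0, 0, -0.06, 1, 0, 0, 0, 0, 0, -0.08, 1, 0, 0, 0, 0, 0, -0.093, 1, 0, 0, 0, 0, 0, -0.102, 1, 0, 0, 0, 0, 0, -0.108, 1, 0, 0, 0, 0, 0, -0.108, 1, 0, 0, 0, 0, 0, -0.108, 1, 0, 0, 0, 0, 0, -0.108, 1])

```text
time: 3.7
tool_pos: [0.4373, -0.2743, 0.0224]
ee_rot: [3.14, 0.001, 1.265]
wrist_force: [-0.6, 0.4, -0.0]
width: 0.094
finger_force: 0.0
```

Call:
move_arm(steps=[0, 0, 0, 0, 0, 0, 0.4, 0, 0, 0, 0, 0, 0, 0.4, 0, 0, 0, 0, 0, 0, 0.4, 0, 0, 0, 0, 0, 0, 0.4, 0, 0, 0, 0, 0, 0, 0.4, 0, 0, 0, 0, 0, 0, 0.4, 0, 0, 0, 0, 0, 0, 0.4, 0, 0, 0, 0, 0, 0, 0.4, 0, 0, 0, 0, 0, 0, 0.4, 0, 0, 0, 0, 0, 0, 0.4])

```text
time: 4.7
tool_pos: [0.4368, -0.2739, 0.0215]
ee_rot: [3.141, 0.0, 1.265]
wrist_force: [0.9, 0.3, 0.1]
width: 0.0556
finger_force: 30.0
```

Call:
move_arm(steps=[0, 0, 0, 0, 0, 0.01, 0.4, 0, 0, 0, 0, 0, 0.03, 0.4, 0, 0, 0, 0, 0, 0.06, 0.4, 0, 0, 0, 0, 0, 0.09, 0.4, 0, 0, 0.03, 0.01, 0.015, 0.1, 0.4, 0, 0, 0.08, 0.03, 0.045, 0.1, 0.4, 0, 0, 0.13, 0.055, 0.08, 0.1, 0.4, 0, 0, 0.18, 0.085, 0.12, 0.1, 0.4, 0, 0, 0.23, 0.115, 0.16, 0.1, 0.4, 0, 0, 0.27, 0.145, 0.2, 0.1, 0.4, 0, 0, 0.29, 0.165, 0.23, 0.1, 0.4, 0, 0, 0.296, 0.1754, 0.2456, 0.1, 0.4])

```text
time: 5.9
tool_pos: [0.6131, -0.0255, 0.1216]
ee_rot: [-3.141, -0.001, 1.564]
wrist_force: [0.0, -0.8, -0.5]
width: 0.0556
finger_force: 30.0
```

Call:
move_arm(steps=[0, 0, 0, 0, 0, 0, 0.4, 0, 0, 0, 0, 0, -0.02, 0.4, 0, 0, 0, 0, 0, -0.04, 0.4, 0, 0, 0, 0, 0, -0.06, 0.4, 0, 0, 0, 0, 0, -0.072, 0.4, 0, 0, 0, 0, 0, -0.08, 0.4, 0, 0, 0, 0, 0, -0.084, 0.4, 0, 0, 0, 0, 0, -0.086, 0.4, 0, 0, 0, 0, 0, -0.087, 0.4, 0, 0, 0, 0, 0, -0.087, 0.4, 0, 0, 0, 0, 0, -0.087, 0.4])

```text
time: 7.0
tool_pos: [0.6126, -0.0283, 0.0352]
ee_rot: [3.14, 0.0, 1.561]
wrist_force: [0.6, 0.1, -0.6]
width: 0.0553
finger_force: 30.0
```

Call:
move_arm(steps=[0, 0, 0, 0, 0, -0.001, 0.4, 0, 0, 0, 0, 0, -0.001, 0.4, 0, 0, 0, 0, 0, -0.001, 1, 0, 0, 0, 0, 0, -0.001, 1, 0, 0, 0, 0, 0, -0.001, 1, 0, 0, 0, 0, 0, -0.001, 1, 0, 0, 0, 0, 0, -0.001, 1, 0, 0, 0, 0, 0, 0.02, 1, 0, 0, 0, 0, 0, 0.06, 1, 0, 0, 0, 0, 0, 0.1, 1, 0, 0, 0, 0, 0, 0.14, 1, 0, 0, 0, 0, 0, 0.165, 1])

```text
time: 8.2
tool_pos: [0.6132, -0.0284, 0.2038]
ee_rot: [3.136, 0.001, 1.561]
wrist_force: [0.4, -0.3, 0.6]
width: 0.0942
finger_force: 0.0
```

Call:
move_arm(steps=[0, 0, 0.05, -0.02, 0.02, 0, 1, 0, 0, 0.12, -0.055, 0.05, 0, 1, 0, 0, 0.19, -0.09, 0.085, 0, 1, 0, 0, 0.25, -0.125, 0.118, 0, 1, 0, 0, 0.29, -0.155, 0.143, 0, 1, 0, 0, 0.306, -0.1737, 0.1602, 0, 1, 0, 0, 0.306, -0.1737, 0.1602, 0, 1, 0, 0, 0.306, -0.1737, 0.1602, -0.02, 1, 0, 0, 0.306, -0.1737, 0.1602, -0.04, 1, 0, 0, 0.306, -0.1737, 0.1602, -0.06, 1, 0, 0, 0.306, -0.1737, 0.1602, -0.06, 1, 0, 0, 0.306, -0.1737, 0.1602, -0.06, 1])

```text
time: 9.4
tool_pos: [0.439, 0.1313, 0.1396]
ee_rot: [-3.141, 0.0, 1.866]
wrist_force: [0.9, 0.4, 0.4]
width: 0.0938
finger_force: 0.0
```

```bash
python3 - <<'E'
from meas import *
for n in('top','side'):
    p,d=snapshot(n);save(n+'1',p);W=cloud(n,d)
    q=near(W,d,.612,-.028,.07,.044,.056);print(n,'riser',rect(q),pca(q),np.median(q[:,2]),len(q))
    if n=='side':
        q=near(W,d,.439,.132,.045,.07,.1);print('cup',rect(q))
o=get_obs();print(o['tool_pos'],o['ee_rot'])
E
```

```text
top riser (array([611.9, -28.9]), array([84.2, 57.6]), -0.5) (array([611.2, -28.5]), np.float64(2.0), array([16.4, 24.3])) 0.050892597379905744 859
side riser (array([611.5, -30. ]), array([56.6, 86.8]), 0.7) (array([610.6, -25.1]), np.float64(-1.2), array([16.7, 25.6])) 0.050012633306705655 343
cup (array([439. , 132.2]), array([75.4, 52.7]), -15.3)
[0.4396112  0.13164867 0.1408353 ] [3.13928289e+00 4.66798186e-04 1.86608569e+00]
```

View pics/side1.png

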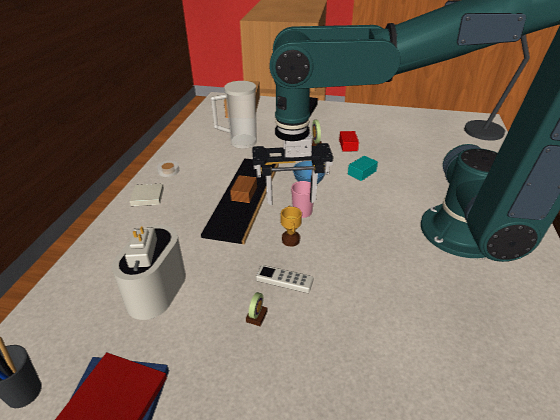

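Riser sits at the board middle (243,188 in the side view), and the gripper straddles above the brass cup (291,222). I lower and grip.

Call:
move_arm(steps=[0, 0, 0, 0, 0, -0.015, 1, 0, 0, 0, 0, 0, -0.03, 1, 0, 0, 0, 0, 0, -0.045, 1, 0, 0, 0, 0, 0, -0.058, 1, 0, 0, 0, 0, 0, -0.066, 1, 0, 0, 0, 0, 0, -0.066, 1, 0, 0, 0, 0, 0, -0.066, 0.7, 0, 0, 0, 0, 0, -0.066, 0.6, 0, 0, 0, 0, 0, -0.066, 0.5, 0, 0, 0, 0, 0, -0.066, 0.4, 0, 0, 0, 0, 0, -0.066, 0.4, 0, 0, 0, 0, 0, -0.066, 0.4])

```text
time: 10.7
tool_pos: [0.4387, 0.1319, 0.0737]
ee_rot: [3.141, 0.0, 1.867]
wrist_force: [0.1, -0.2, -0.4]
width: 0.0511
finger_force: 30.0
```

Call:
move_arm(steps=[0, 0, 0, 0, 0, 0, 0.4, 0, 0, 0, 0, 0, 0, 0.4, 0, 0, 0, 0, 0, 0, 0.4])

```text
time: 11.0
tool_pos: [0.4387, 0.132, 0.0737]
ee_rot: [3.141, 0.0, 1.867]
wrist_force: [0.4, -0.0, 1.1]
width: 0.0514
finger_force: 30.0
```

Call:
move_arm(steps=[0, 0, 0, 0, 0, 0.005, 0.4, 0, 0, 0, 0, 0, 0.02, 0.4, 0, 0, 0, 0, 0, 0.04, 0.4, 0, 0, 0, 0, 0, 0.065, 0.4, 0, 0, 0, 0, 0, 0.09, 0.4, 0, 0, 0, 0, 0, 0.105, 0.4, 0, 0, 0, 0, 0, 0.11, 0.4, 0, 0, 0, 0, 0, 0.11, 0.4])

```text
time: 11.8
tool_pos: [0.4384, 0.1319, 0.1836]
ee_rot: [3.141, 0.0, 1.867]
wrist_force: [0.1, 0.3, -2.9]
width: 0.0513
finger_force: 30.0
```

```bash
python3 - <<'E'
from meas import *
n='side'
p,d=snapshot(n);a=cv2.resize(p[120:260,210:360],None,fx=4,fy=4,interpolation=cv2.INTER_CUBIC);save('side2',a);W=cloud(n,d)
q=near(W,d,.439,.132,.035,.105,.14);print('foot',rect(q),pca(q),len(q),q[:,:2].min(0),q[:,:2].max(0))
E
```

```text
foot (array([437.8, 133.8]), array([47. , 44.5]), -80.4) (array([437. , 140.7]), np.float64(-76.7), array([ 9.8, 12.9])) 248 [0.41516522 0.11006594] [0.46274835 0.15612568]
```

View pics/side2.png

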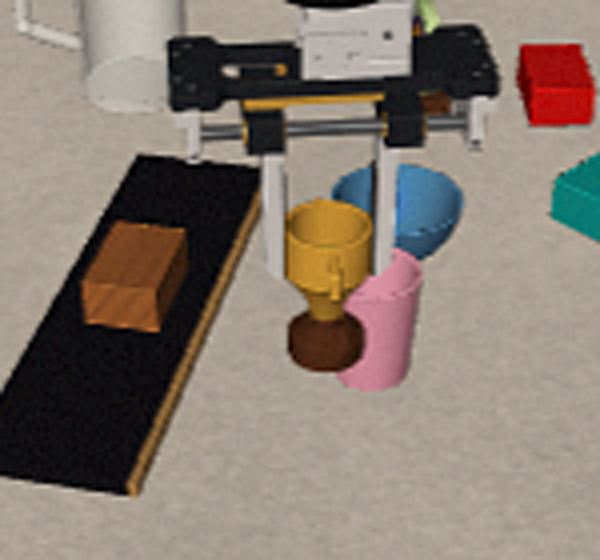

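The cup is held upright between the fingers (crop centre 325,280) and is centred on the TCP. I carry it to the riser.

Call:
move_arm(steps=[0, 0, -0.03, 0.01, -0.01, 0, 0.4, 0, 0, -0.07, 0.03, -0.03, 0, 0.4, 0, 0, -0.12, 0.058, -0.055, 0, 0.4, 0, 0, -0.17, 0.086, -0.08, 0, 0.4, 0, 0, -0.22, 0.114, -0.105, 0, 0.4, 0, 0, -0.26, 0.14, -0.13, 0, 0.4, 0, 0, -0.29, 0.16, -0.148, 0, 0.4, 0, 0, -0.306, 0.17, -0.157, 0, 0.4, 0, 0, -0.306, 0.1731, -0.1608, 0, 0.4, 0, 0, -0.306, 0.1731, -0.1608, 0, 0.4, 0, 0, -0.306, 0.1731, -0.1608, 0, 0.4])

```text
time: 12.95
tool_pos: [0.6108, -0.0281, 0.1834]
ee_rot: [-3.141, -0.001, 1.562]
wrist_force: [-0.2, -0.4, -2.9]
width: 0.0514
finger_force: 30.0
```

Call:
move_arm(steps=[0, 0, 0, 0, 0, -0.015, 0.4, 0, 0, 0, 0, 0, -0.03, 0.4, 0, 0, 0, 0, 0, -0.042, 0.4, 0, 0, 0, 0, 0, -0.05, 0.4, 0, 0, 0, 0, 0, -0.055, 0.4, 0, 0, 0, 0, 0, -0.058, 0.4, 0, 0, 0, 0, 0, -0.059, 0.4, 0, 0, 0, 0, 0, -0.0595, 0.4, 0, 0, 0, 0, 0, -0.0595, 0.4, 0, 0, 0, 0, 0, -0.0595, 0.4])

```text
time: 13.95
tool_pos: [0.6119, -0.029, 0.1246]
ee_rot: [3.14, 0.0, 1.561]
wrist_force: [-0.3, -0.2, -2.9]
width: 0.0511
finger_force: 30.0
```

Call:
move_arm(steps=[0, 0, 0, 0, 0, -0.0005, 0.4, 0, 0, 0, 0, 0, -0.001, 0.4, 0, 0, 0, 0, 0, -0.001, 0.4, 0, 0, 0, 0, 0, -0.001, 0.4])

```text
time: 14.35
tool_pos: [0.6118, -0.0289, 0.1237]
ee_rot: [3.14, 0.0, 1.561]
wrist_force: [-0.6, 0.2, 1.1]
width: 0.0508
finger_force: 30.0
```

Call:
move_arm(steps=[0, 0, 0, 0, 0, 0, 0.6, 0, 0, 0, 0, 0, 0, 0.8, 0, 0, 0, 0, 0, 0, 1, 0, 0, 0, 0, 0, 0, 1, 0, 0, 0, 0, 0, 0, 1, 0, 0, 0, 0, 0, 0, 1, 0, 0, 0, 0, 0, 0.02, 1, 0, 0, 0, 0, 0, 0.05, 1, 0, 0, 0, 0, 0, 0.08, 1, 0, 0, 0, 0, 0, 0.1, 1, 0, 0, 0, 0, 0, 0.1, 1, 0, 0, 0, 0, 0, 0.1, 1])

```text
time: 15.55
tool_pos: [0.6115, -0.0289, 0.2227]
ee_rot: [3.141, 0.0, 1.561]
wrist_force: [0.0, 0.5, -1.5]
width: 0.0936
finger_force: 0.0
```

Call:
move_arm(steps=[0, 0, 0.04, -0.015, -0.03, 0, 1, 0, 0, 0.09, -0.033, -0.07, 0, 1, 0, 0, 0.14, -0.052, -0.115, 0, 1, 0, 0, 0.19, -0.072, -0.16, 0, 1, 0, 0, 0.24, -0.092, -0.205, 0, 1, 0, 0, 0.29, -0.112, -0.25, 0, 1, 0, 0, 0.33, -0.131, -0.292, 0, 1, 0, 0, 0.37, -0.148, -0.33, 0, 1, 0, 0, 0.39, -0.159, -0.352, 0, 1, 0, 0, 0.394, -0.1628, -0.3612, 0, 1, 0, 0, 0.394, -0.1628, -0.3612, -0.02, 1, 0, 0, 0.394, -0.1628, -0.3612, -0.04, 1])

```text
time: 16.75
tool_pos: [0.4489, -0.3897, 0.1816]
ee_rot: [3.141, -0.001, 1.954]
wrist_force: [0.5, 0.6, -1.3]
width: 0.0942
finger_force: 0.0
```

```bash
python3 - <<'E'
from meas import *
for n in('top','side'):
    p,d=snapshot(n);save(n+'3',p);W=cloud(n,d)
    q=near(W,d,.612,-.028,.07,.044,.056);print(n,'riser',rect(q),len(q))
    q=near(W,d,.612,-.028,.045,.125,.15);print('cup',rect(q),q[:,2].max(),q[:,0].min(),q[:,0].max())
    q=near(W,d,.449,-.3905,.05,.04,.1);print('disc',rect(q),len(q))
E
```

```text
top riser (array([611.1, -28.8]), array([84.1, 55.9]), -1.0) 389
cup (array([610.8, -28.8]), array([53.5, 67.5]), 38.2) 0.14723367902506604 0.5842453188535687 0.6375961746751214
disc (array([ 448.8, -389. ]), array([13.4, 79.8]), 21.4) 256
side riser (array([611.2, -27.5]), array([87.5, 55.7]), -0.5) 195
cup (array([614.5, -27.2]), array([59.7, 57. ]), -37.3) 0.14503464940593308 0.584381078034838 0.6371722998193187
disc (array([ 449.9, -391.4]), array([15.1, 90.5]), 21.2) 140
```

View pics/side3.png

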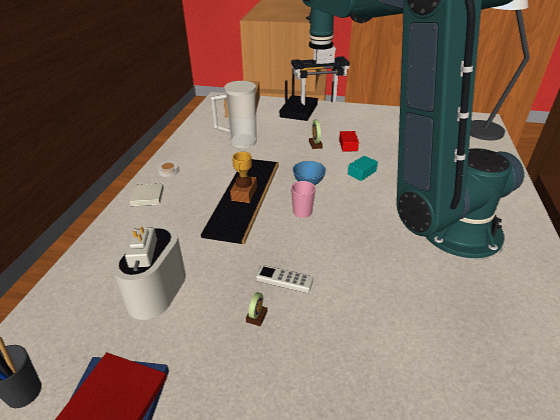

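The cup stands on the riser (242,165), and the gripper is above the big medallion (316,133). I descend and grip.

Call:
move_arm(steps=[0, 0, 0, 0, 0, -0.025, 1, 0, 0, 0, 0, 0, -0.05, 1, 0, 0, 0, 0, 0, -0.075, 1, 0, 0, 0, 0, 0, -0.095, 1, 0, 0, 0, 0, 0, -0.11, 1, 0, 0, 0, 0, 0, -0.1185, 1, 0, 0, 0, 0, 0, -0.1185, 1, 0, 0, 0, 0, 0, -0.1185, 1])

```text
time: 17.65
tool_pos: [0.4493, -0.3904, 0.0655]
ee_rot: [3.141, 0.001, 1.955]
wrist_force: [-0.1, -0.0, 0.1]
width: 0.0938
finger_force: 0.0
```

Call:
move_arm(steps=[0, 0, 0, 0, 0, 0, 0.6, 0, 0, 0, 0, 0, 0, 0.4, 0, 0, 0, 0, 0, 0, 0.3, 0, 0, 0, 0, 0, 0, 0.2, 0, 0, 0, 0, 0, 0, 0.2, 0, 0, 0, 0, 0, 0, 0.2, 0, 0, 0, 0, 0, 0, 0.15, 0, 0, 0, 0, 0, 0, 0.1, 0, 0, 0, 0, 0, 0, 0.05, 0, 0, 0, 0, 0, 0, 0, 0, 0, 0, 0, 0, 0, 0, 0, 0, 0, 0, 0, 0, 0])

```text
time: 18.85
tool_pos: [0.4487, -0.3901, 0.0645]
ee_rot: [3.142, -0.0, 1.955]
wrist_force: [-0.7, -0.5, -0.4]
width: 0.0122
finger_force: 30.0
```

Call:
move_arm(steps=[0, 0, 0, 0, 0, 0.005, 0, 0, 0, 0, 0, 0, 0.02, 0, 0, 0, 0, 0, 0, 0.04, 0, 0, 0, 0, 0, 0, 0.065, 0, 0, 0, 0, 0, 0, 0.09, 0, 0, 0, 0, 0, 0, 0.105, 0, 0, 0, 0, 0, 0, 0.11, 0, 0, 0, 0, 0, 0, 0.11, 0, 0, 0, 0, 0, 0, 0.11, 0])

```text
time: 19.75
tool_pos: [0.4483, -0.3896, 0.1731]
ee_rot: [-3.141, -0.002, 1.955]
wrist_force: [0.7, 0.5, -1.6]
width: 0.0117
finger_force: 30.0
```

Call:
move_arm(steps=[0, 0, -0.03, 0.01, 0.015, 0, 0, 0, 0, -0.08, 0.028, 0.04, 0, 0, 0, 0, -0.13, 0.05, 0.073, 0, 0, 0, 0, -0.18, 0.072, 0.106, 0, 0, 0, 0, -0.23, 0.094, 0.139, 0, 0, 0, 0, -0.28, 0.116, 0.172, 0, 0, 0, 0, -0.33, 0.136, 0.2, 0, 0, 0, 0, -0.37, 0.15, 0.222, 0, 0, 0, 0, -0.394, 0.159, 0.235, 0, 0, 0, 0, -0.394, 0.1622, 0.2408, 0, 0, 0, 0, -0.394, 0.1622, 0.2408, 0, 0, 0, 0, -0.394, 0.1622, 0.2408, 0, 0])

```text
time: 20.95
tool_pos: [0.6103, -0.1499, 0.1737]
ee_rot: [-3.14, 0.0, 1.561]
wrist_force: [-0.3, -0.2, -0.8]
width: 0.0116
finger_force: 30.0
```

```bash
python3 - <<'E'
from meas import *
for n in('top','side'):
    p,d=snapshot(n);W=cloud(n,d)
    q=near(W,d,.611,-.15,.05,.12,.138);print(n,rect(q),pca(q),len(q),q[:,2].min() if len(q) else 0)
    if n=='side': save('side4',cv2.resize(p[80:230,170:340],None,fx=4,fy=4))
E
```

```text
top (array([ 599. , -131.5]), array([19.9, 16. ]), -2.6) (array([ 599. , -131.3]), np.float64(-1.0), array([4.6, 6.1])) 77 0.1207371690734414
side (array([ 610., -153.]), array([63.5, 38.7]), -3.4) (array([ 604.9, -144.3]), np.float64(-17.7), array([ 8.7, 18.9])) 102 0.12041457750328975
```

View pics/side4.png

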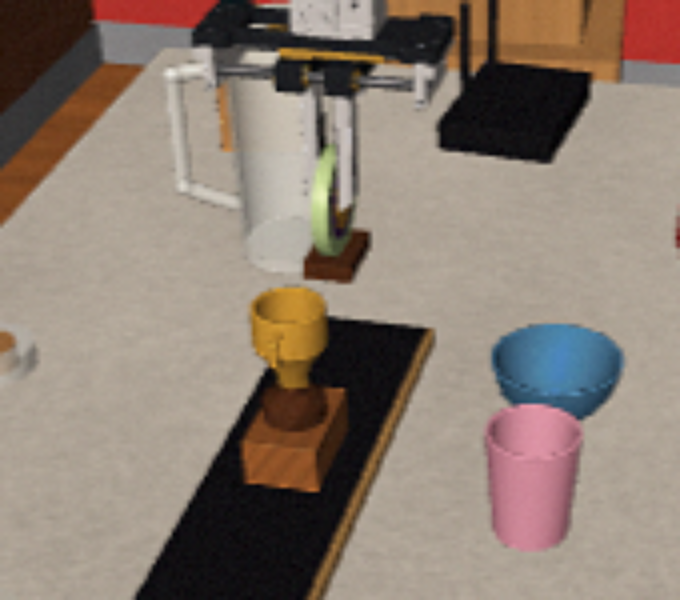

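The big medallion is held upright above the board's jug end (crop 335,215). I lower it.

Call:
move_arm(steps=[0, 0, 0, 0, 0.001, -0.02, 0, 0, 0, 0, 0, 0.001, -0.04, 0, 0, 0, 0, 0, 0.001, -0.06, 0, 0, 0, 0, 0, 0.001, -0.075, 0, 0, 0, 0, 0, 0.001, -0.085, 0, 0, 0, 0, 0, 0.001, -0.092, 0, 0, 0, 0, 0, 0.001, -0.096, 0, 0, 0, 0, 0, 0.001, -0.098, 0, 0, 0, 0, 0, 0.001, -0.0985, 0, 0, 0, 0, 0, 0.001, -0.0985, 0, 0, 0, 0, 0, 0.001, -0.0985, 0, 0, 0, 0, 0, 0.001, -0.0985, 0])

```text
time: 22.25
tool_pos: [0.6112, -0.1483, 0.0765]
ee_rot: [3.141, 0.0, 1.561]
wrist_force: [0.0, -0.2, 0.8]
width: 0.0117
finger_force: 30.0
```

Call:
move_arm(steps=[0, 0, 0, 0, 0, 0, 0.3, 0, 0, 0, 0, 0, 0, 0.5, 0, 0, 0, 0, 0, 0, 0.7, 0, 0, 0, 0, 0, 0, 0.8, 0, 0, 0, 0, 0, 0, 0.8, 0, 0, 0, 0, 0, 0, 0.8, 0, 0, 0, 0, 0, 0, 0.8, 0, 0, 0, 0, 0, 0.03, 0.8, 0, 0, 0, 0, 0, 0.07, 0.8, 0, 0, 0, 0, 0, 0.11, 0.8, 0, 0, 0, 0, 0, 0.145, 1, 0, 0, 0, 0, 0, 0.16, 1])

```text
time: 23.45
tool_pos: [0.6123, -0.1487, 0.241]
ee_rot: [3.134, 0.002, 1.561]
wrist_force: [0.8, -0.5, -0.2]
width: 0.0877
finger_force: 0.0
```

Call:
move_arm(steps=[0, 0, 0, -0.01, 0.03, 0, 1, 0, 0, -0.01, -0.02, 0.075, 0, 1, 0, 0, -0.03, -0.034, 0.122, 0, 1, 0, 0, -0.05, -0.047, 0.17, 0, 1, 0, 0, -0.06, -0.06, 0.218, 0, 1, 0, 0, -0.07, -0.073, 0.266, 0, 1, 0, 0, -0.08, -0.086, 0.314, 0, 1, 0, 0, -0.09, -0.1, 0.362, 0, 1, 0, 0, -0.1, -0.113, 0.41, 0, 1, 0, 0, -0.11, -0.126, 0.458, 0, 1, 0, 0, -0.12, -0.138, 0.5, 0, 1, 0, 0, -0.125, -0.1472, 0.5345, 0, 1])

```text
time: 24.65
tool_pos: [0.4621, 0.3883, 0.2344]
ee_rot: [-3.14, 0.001, 1.437]
wrist_force: [-0.0, 0.1, 0.1]
width: 0.094
finger_force: 0.0
```

Call:
move_arm(steps=[0, 0, 0, 0, 0, 0, 1, 0, 0, 0, 0, 0, -0.03, 1, 0, 0, 0, 0, 0, -0.06, 1, 0, 0, 0, 0, 0, -0.09, 1, 0, 0, 0, 0, 0, -0.1, 1, 0, 0, 0, 0, 0, -0.1, 1, 0, 0, 0, 0, 0, -0.1, 1])

```text
time: 25.35
tool_pos: [0.4645, 0.386, 0.1371]
ee_rot: [3.14, -0.001, 1.435]
wrist_force: [-0.8, 0.4, 0.7]
width: 0.0935
finger_force: 0.0
```

```bash
python3 - <<'E'
from meas import *
for n in('top','side'):
    p,d=snapshot(n);W=cloud(n,d);save(n+'5',p)
    q=near(W,d,.611,-.15,.05,.03,.138);print(n,'bigdisc',rect(q))
    q=near(W,d,.611,-.15,.05,.021,.029);print(n,'bigfoot',rect(q),len(q))
    q=near(W,d,.612,-.028,.045,.125,.15);print('cup',rect(q))
    q=near(W,d,.464,.386,.04,.022,.08);print('small',rect(q),len(q))
E
```

```text
top bigdisc (array([ 604.5, -149.6]), array([81.9, 25.7]), -0.4)
top bigfoot (array([ 599. , -149.7]), array([59.8, 15.8]), -2.7) 133
cup (array([610.6, -29.2]), array([68. , 52.7]), -37.0)
small (array([463.8, 384.9]), array([51.2, 14. ]), -6.8) 152
side bigdisc (array([0., 0.]), array([0., 0.]), 0.0)
side bigfoot (array([0., 0.]), array([0., 0.]), 0.0) 0
cup (array([0., 0.]), array([0., 0.]), 0.0)
small (array([463.5, 386.5]), array([53.7, 13.5]), -10.3) 267
```

View pics/side5.png

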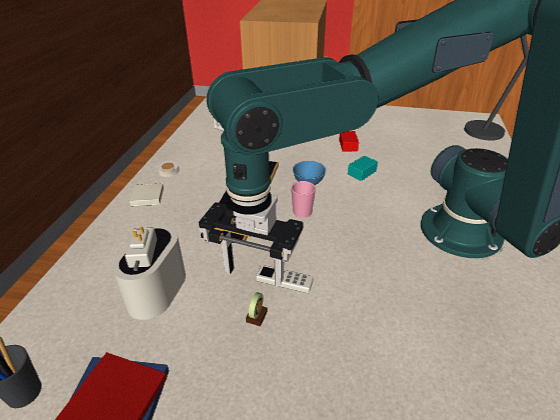

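The big medallion is set on the board, and the gripper hovers over the small one (256,308), clear of the remote.

Call:
move_arm(steps=[0, 0, 0, 0, 0, -0.025, 1, 0, 0, 0, 0, 0, -0.05, 1, 0, 0, 0, 0, 0, -0.07, 1, 0, 0, 0, 0, 0, -0.085, 1, 0, 0, 0, 0, 0, -0.0955, 1, 0, 0, 0, 0, 0, -0.0955, 1, 0, 0, 0, 0, 0, -0.0955, 1])

```text
time: 26.15
tool_pos: [0.4644, 0.3866, 0.0415]
ee_rot: [3.14, -0.001, 1.436]
wrist_force: [0.2, 0.1, -0.1]
width: 0.094
finger_force: 0.0
```

Call:
move_arm(steps=[0, 0, 0, 0, 0, 0, 0.6, 0, 0, 0, 0, 0, 0, 0.4, 0, 0, 0, 0, 0, 0, 0.3, 0, 0, 0, 0, 0, 0, 0.2, 0, 0, 0, 0, 0, 0, 0.2, 0, 0, 0, 0, 0, 0, 0.2, 0, 0, 0, 0, 0, 0, 0.15, 0, 0, 0, 0, 0, 0, 0.1, 0, 0, 0, 0, 0, 0, 0.05, 0, 0, 0, 0, 0, 0, 0, 0, 0, 0, 0, 0, 0, 0, 0, 0, 0, 0, 0, 0, 0])

```text
time: 27.35
tool_pos: [0.4637, 0.3862, 0.0404]
ee_rot: [3.142, 0.0, 1.436]
wrist_force: [-0.5, 0.1, 0.1]
width: 0.0116
finger_force: 30.0
```

Call:
move_arm(steps=[0, 0, 0, 0, 0, 0.005, 0, 0, 0, 0, 0, 0, 0.02, 0, 0, 0, 0, 0, 0, 0.045, 0, 0, 0, 0, 0, 0, 0.075, 0, 0, 0, 0, 0, 0, 0.105, 0, 0, 0, 0, 0, 0, 0.125, 0, 0, 0, 0, 0, 0, 0.13, 0, 0, 0, 0, 0, 0, 0.13, 0])

```text
time: 28.15
tool_pos: [0.4642, 0.3865, 0.1723]
ee_rot: [3.139, -0.002, 1.436]
wrist_force: [-1.0, 1.1, -0.9]
width: 0.0118
finger_force: 30.0
```

Call:
move_arm(steps=[0, 0, 0.01, 0.006, -0.012, 0, 0, 0, 0, 0.03, 0.02, -0.04, 0, 0, 0, 0, 0.05, 0.037, -0.073, 0, 0, 0, 0, 0.07, 0.054, -0.107, 0, 0, 0, 0, 0.08, 0.071, -0.14, 0, 0, 0, 0, 0.09, 0.088, -0.174, 0, 0, 0, 0, 0.1, 0.105, -0.207, 0, 0, 0, 0, 0.11, 0.122, -0.24, 0, 0, 0, 0, 0.12, 0.137, -0.27, 0, 0, 0, 0, 0.125, 0.146, -0.288, 0, 0, 0, 0, 0.125, 0.149, -0.2935, 0, 0, 0, 0, 0.125, 0.149, -0.2935, 0, 0])

```text
time: 29.35
tool_pos: [0.6122, 0.0922, 0.1688]
ee_rot: [-3.139, -0.0, 1.559]
wrist_force: [-0.4, -0.3, -1.6]
width: 0.0117
finger_force: 30.0
```

Call:
move_arm(steps=[0, 0, 0, 0, 0, -0.02, 0, 0, 0, 0, 0, 0, -0.045, 0, 0, 0, 0, 0, 0, -0.07, 0, 0, 0, 0, 0, 0, -0.09, 0, 0, 0, 0, 0, 0, -0.104, 0, 0, 0, 0, 0, 0, -0.112, 0, 0, 0, 0, 0, 0, -0.116, 0, 0, 0, 0, 0, 0, -0.118, 0, 0, 0, 0, 0, 0, -0.1185, 0, 0, 0, 0, 0, 0, -0.1185, 0, 0, 0, 0, 0, 0, -0.1185, 0])

```text
time: 30.45
tool_pos: [0.6133, 0.0926, 0.0529]
ee_rot: [3.14, -0.0, 1.561]
wrist_force: [0.3, -0.3, -1.0]
width: 0.0117
finger_force: 30.0
```

Weight may still be hanging, so I ease down a little.

Call:
move_arm(steps=[0, 0, 0, 0, 0, -0.0005, 0, 0, 0, 0, 0, 0, -0.0007, 0, 0, 0, 0, 0, 0, -0.0007, 0, 0, 0, 0, 0, 0, -0.0007, 0])

```text
time: 30.85
tool_pos: [0.6133, 0.0926, 0.0524]
ee_rot: [3.14, -0.0, 1.561]
wrist_force: [-1.0, -0.3, 5.3]
width: 0.0118
finger_force: 30.0
```

Call:
move_arm(steps=[0, 0, 0, 0, 0, 0, 0.3, 0, 0, 0, 0, 0, 0, 0.5, 0, 0, 0, 0, 0, 0, 0.7, 0, 0, 0, 0, 0, 0, 0.8, 0, 0, 0, 0, 0, 0, 0.8, 0, 0, 0, 0, 0, 0, 0.8, 0, 0, 0, 0, 0, 0, 0.8, 0, 0, 0, 0, 0, 0.03, 0.8, 0, 0, 0, 0, 0, 0.07, 0.8, 0, 0, 0, 0, 0, 0.11, 0.8, 0, 0, 0, 0, 0, 0.15, 1, 0, 0, 0, 0, 0, 0.18, 1])

```text
time: 32.05
tool_pos: [0.6132, 0.0927, 0.2348]
ee_rot: [3.138, -0.0, 1.561]
wrist_force: [0.8, 0.1, 0.6]
width: 0.0876
finger_force: 0.0
```

Call:
move_arm(steps=[0, 0, 0, -0.03, 0, 0, 1, 0, 0, 0, -0.07, 0, 0, 1, 0, 0, 0, -0.11, 0, 0, 1, 0, 0, 0, -0.15, 0, 0, 1, 0, 0, 0, -0.19, 0, 0, 1, 0, 0, 0, -0.23, 0, 0, 1, 0, 0, 0, -0.26, 0, 0, 1, 0, 0, 0, -0.28, 0, 0, 1, 0, 0, 0, -0.28, 0, 0, 1, 0, 0, 0, -0.28, 0, 0, 1])

```text
time: 33.05
tool_pos: [0.3332, 0.0927, 0.2317]
ee_rot: [3.139, -0.0, 1.561]
wrist_force: [-0.6, -0.1, 0.1]
width: 0.0942
finger_force: 0.0
```

```bash
python3 - <<'E'
from meas import *
for n in('top','side'):
    p,d=snapshot(n);W=cloud(n,d);save(n+'6',p)
    for k,y,h in(('big',-.15,.107),('small',.092,.077)):
        q=near(W,d,.612,y,.05,.032,.12);print(n,k,'disc',rect(q),len(q),q[:,2].max() if len(q) else 0)
        q=near(W,d,.612,y,.05,.021,.029);print(k,'foot',rect(q),len(q))
    q=near(W,d,.612,-.028,.045,.125,.15);print('cup',rect(q))
    q=near(W,d,.612,-.028,.06,.044,.056);print('riser',rect(q))
    z=np.load(n+'0.npz');W0=cloud(n,z['d'])
    for k,x,y in(('tumbler',.43,.007),('bowl',.437,-.147),('remote',.424,.273)):
        print(k,rect(near(W0,z['d'],x,y,.07,.01,.1)),rect(near(W,d,x,y,.07,.01,.1)))
E
```

```text
top big disc (array([ 607.9, -149.2]), array([81.3, 19.2]), -0.5) 421 0.11144011094468383
big foot (array([ 599.1, -149.5]), array([59.1, 14.9]), -2.2) 133
top small disc (array([611.7,  93.3]), array([52.6, 14. ]), -1.6) 193 0.0812856376824793
small foot (array([612.6,  93. ]), array([34.5, 40.9]), 1.2) 88
cup (array([610.8, -29.1]), array([54. , 67.4]), 38.2)
riser (array([611.2, -28.8]), array([84.1, 55.9]), -0.5)
tumbler (array([429.7,   6.7]), array([64.3, 66.2]), 0.9) (array([429.7,   6.7]), array([64.1, 66.1]), 0.2)
bowl (array([ 435. , -143.3]), array([100.4, 100.9]), 0.5) (array([ 435. , -143.3]), array([100.8, 100.9]), 88.8)
remote (array([426.4, 274.8]), array([ 43.5, 130. ]), 85.2) (array([437.8, 273.4]), array([ 43.1, 107. ]), 84.5)
side big disc (array([ 610.3, -148.4]), array([15.1, 79.8]), 0.7) 196 0.10894642617212243
big foot (array([ 610.6, -147.9]), array([66.6, 38. ]), -1.6) 81
side small disc (array([611.4,  94.8]), array([52.8, 13.2]), -3.9) 160 0.07850369336360209
small foot (array([612.8,  92.5]), array([44.2, 34.7]), -1.8) 89
cup (array([609. , -26.2]), array([53.8, 64. ]), 37.8)
riser (array([611.5, -29.1]), array([88.3, 57. ]), -0.7)
tumbler (array([429.1,   6.1]), array([66.8, 67.7]), 50.5) (array([429.8,   6.5]), array([67.1, 66.3]), -14.2)
bowl (array([ 434.6, -144.1]), array([103.2, 101.2]), -11.4) (array([ 435.5, -144.1]), array([ 98.6, 105.1]), 10.7)
remote (array([427. , 274.6]), array([ 44.1, 131. ]), 85.0) (array([426.3, 273.3]), array([ 45.9, 129.6]), 84.9)
```

View pics/side6.png

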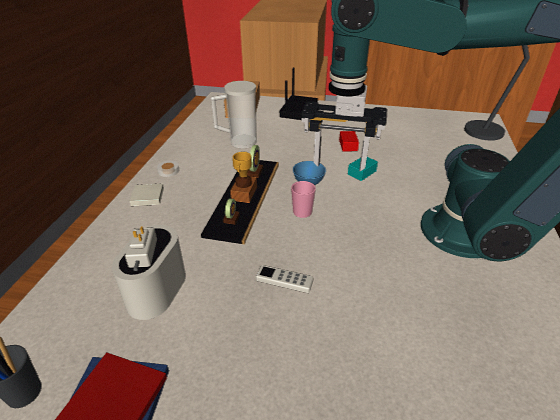

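View pics/top6.png

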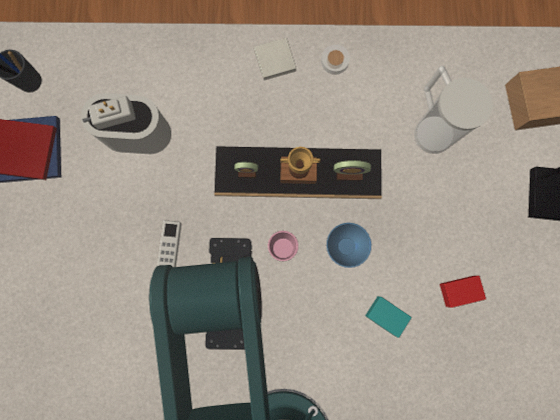

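Riser and cup are mid-board (299,165), with the big medallion at the jug end (352,168) and the small one at the speaker end (246,168). Everything is upright, the other things are unmoved and the arm is clear. I hand in.

```bash
python3 -c "
from bench import *
print(close_job())"
```

```text
the job is handed in; nothing more can be done
None
```

The awards are set out and the job is handed in. By the last camera check, the riser, cup and both medallions stand upright within tolerance, and the remote, pink cup and bowl have not moved; the hand-in gave no verdict.

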